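Lock the shaker tray with its linchpin

ROBOT

A 7-joint arm with a two-finger parallel gripper is mounted at the origin on the work surface. World frame = base frame: x ahead of the robot, y to its left, z up, the work surface at z = 0. Lengths are in m, angles in rad, forces in N, time in s.
With the tool pointing down it reaches from about 0.4 to 0.85 m from the base axis. Payload 10.4 kg.
Tool frame: the origin (TCP) lies at the very end of the fingers, on their centre line; the grasp point (between the pads) lies 19 mm behind it (tcp_to_grasp is the distance from the TCP to the grasp point, in m); z points along the fingers, y is the line along which they close (so a half turn about z gives the same grasp; the last joint's range is limited). The gripper opens to 85 mm and grips with 20 to 120 N. Pads are 22 mm wide; open, the fingers measure 114 mm over their backs; the gripper's body (76 mm by 85 mm) begins 54 mm behind the grasp point. The pads swing forward as they close: fully open they stand 13 mm farther back than shut.
Start: joints at [1.213, 0.332, -0.065, 1.46, 0.022, 1.35, -0.088], TCP at [0.205, -0.59, 0.231] pointing down, gripper open.
Joint ranges: [-2.6, 2.6], [-0.5, 2.12], [-1.47, 1.34], [0.16, 2.42], [-1.27, 4.41], [0.06, 2.06], [-2.6, 2.6]. Speed limits (rad/s): [2.22, 2.22, 2.79, 2.79, 3.14, 3.14, 3.14].

INTERFACE

Orientations are given as a unit quaternion [x, y, z, w].
In Python, from cell import * gives the robot as it stands.
- The arm moves only by the tool servo_tool, never from a script. Its argument "moves" is a list of rows, each a list of 3 entries, a list of its own where there are three numbers: the turn, a rotation vector about the tool's x, y, z in rad, then the shift along the tool's x, y, z in cm, then the opening, from -1 (shut) to 1 (fully open), so that 0 is half open. In form: [[[rx, ry, rz], [dx, dy, dz], jaw], ...]. A call has 1 to 5 rows; each row shifts and turns the commanded pose from where the row before left it, along the tool's axes as they then stand; what a row does not reach is not made up. A row lasts 1/12 s, in which the tool goes at most 41.7 mm and 7.16 degrees, less where a joint would pass 70% of its speed; a pose out of reach is approached as far as the arm can. A call with a gripper value outside its range is refused whole. The fingers move at their own pace and stop on an object; the grip force is fixed at half the most. Time passes only in rows, so rows that do not move let the fingers close. It gives the time, the measured TCP pose, the force, the opening and the grip force at its end, in the units of the state.
- observe(): the state, without advancing time (a new reading comes with each control period).
- snapshot(name): name is "scene" or "side" or "wrist"; returns (picture, depth): 384x512x3 uint8, red, green, blue; 384x512 float32, m along the optical axis (not along the pixel's ray), 0 where there is no reading.
- camera_info(name): a dict with "intrinsics" (3x3 intrinsics, pixels), "k1" (the pictures are not rectified: a ray, as slopes to the right and down, at radius r is drawn at 1 + k1 r^2 times it, then the intrinsics apply), "R" (3x3) and "t" (3): a world point X has camera coordinates R X + t. Camera axes: x right, y down, z forward; pixel columns grow to the right and rows downward; lengths in m; the calibration is good to about 2 mm. A picture is of the moment at which its call begins: read the wrist's pose just before it. camera_info takes no time and is no camera call; for the wrist camera it gives the pose at the moment of the call.
- finish_job(): hands the job in; it is judged then, once.
The state is a dict: "t": time; "qpos": joint angles; "qvel": joint speeds; "joint_efforts": joint torques, N m; "tool_pos": TCP position; "eef_rot": TCP orientation; "contact_force": force on the tool from outside, world axes, zero at the start; "moment": the same for the moment, N m; "width": finger opening in m; "gripper_force": force on a finger pad.
Only numpy, scipy, OpenCV 4.12 (cv2) and the standard library are available. Lean on these libraries where they do the work, as an engineer would, in place of code of your own. Each camera call takes 0.05 s, during which the arm holds its last target. There are 200 camera calls.

TASK

Lock the laboratory shaker's tray for transport: push the red-handled linchpin fully home through the holes of the tray's steel lug and the yellow lug behind it, feeling for the tray's hole and bringing it into line because the tray has drifted sideways. Then press the pin's ring down by its yellow tab until it snaps past the pin's end, and let go. Be gentle, never forcing the pin or the machine, and leave the glassware and tools around it where they are.

Things in the scene. Friction and masses are not known exactly. Their poses are not given: they have to be found in the camera images.
- pin: Loose linchpin, about 0.16 kg, standing on the bench on its red grip. Origin: centre of the underside of the grip; x along the shaft towards its nose, y across, z up. The shaft, 10 mm square, has its axis at z = 28 mm and starts from a 22 mm square flange whose front face is the shoulder. The ring stands in a forward slant over the shaft, clear of a gripper that holds the grip from above.
- pin_grip (a point): Middle of the pin's red flat-sided grip at the height to take it, at pin (-28, 0, 24) mm. The grip is 40 long (x -48 to -8 mm), 20 wide, 42 high: take it across y, from above.
- pin_shoulder (a point): Centre of the pin's shoulder face, on the shaft's axis, at pin (8, 0, 28) mm. Pin fully home: it meets bore.
- pin_tip (a point): Foremost point of the pin's nose, on the shaft's axis, at pin (60, 0, 28) mm. The last 14 mm of the shaft narrow sideways from 10 to 6 mm, and seen from the side the end is rounded with 5 mm radius.
- ring (a joint): Angle (rad) of the brass ring about its stiff hinge at pin (0, 0, 28) mm: 0 locked at its stop, 0.3 below the shaft's line; 0.3 in line with the shaft; 0.8 to 1.15 at the start, raised. From about 0.38 to 0.22 its bar (62 mm from the hinge) rides over the nose, the spring stretching 1.4 mm: press the tab with 4 to 12 N, then it gives way. Ring 52 mm wide.
- tab (a point): Middle of the upper face of the ring's yellow thumb tab: 22 long, 26 wide, 5 mm thick, 75 mm from the ring's hinge and 2.5 mm above the ring's plane. It moves with the ring on an arc about the hinge; press here or farther out: nearer the hinge a finger meets the pin's nose. While it stands high, sweep it forward as well as down, or it binds and backs the pin out.
- shaker: Shaker fixed to the bench. Origin on the bench below bore, x into the machine, z up. White base x 75 to 345, y -145 to 145, 45 high; grey front step x -20 to 80, 130 wide, 40 high. Aluminium tray over the base, top at 58 mm, with four clamped flasks (x over 140 mm, 163 high). At the front two upright lugs, one behind the other: bare steel (the tray's), then yellow (fixed).
- steel_lug (a point): Centre of the steel lug's front face at hole height if the tray stood in the middle (same point as bore). Lug: x 0 to 12 mm from here, 28 wide (y), top 13 mm above, hole 12 mm square. Tray and lug slide only along y, with about 2.5 N friction, and start up to 9 mm to either side, NOT reported here: find the hole by feel or sight. With the nose in it, the pin can draw the tray along.
- yellow_lug (a point): Centre of the mouth of the fixed yellow lug's hole, 12 mm square, on a level axis 115 mm above the bench, 18 mm behind bore. Lug 12 mm thick, 28 wide, top 13 mm above the axis.
- bore (a point): Where the pin's shoulder rests when fully home: on the axis of the yellow lug's hole, in the plane of the steel lug's front face (towards the robot), 115 mm above the bench. Axes as the shaker: x is the way the pin goes in, y across, z up.
- amber_big: Bystander: amber bottle, 80 mm across, 200 high. Origin under its centre.
- amber_small: Bystander: amber bottle, 52 mm across, 120 high. Origin under its centre.
- clear_bottle: Bystander: clear bottle with blue cap, 72 mm across, 160 high. Origin under its centre.
- white_jar: Bystander: white jar, 76 mm across, 85 high. Origin under its centre.
- beaker: Bystander: glass beaker, 70 mm across, 90 high. Origin under its centre.
- wrench: Bystander: wrench lying flat. Origin under its middle.

How it is judged:
By the outcome, as a careful person would: the job done as asked, in the order asked, and still so for the second after the job is handed in, with the robot touching nothing.
It also fails if it takes over 64 s, if anything falls off the work surface, if the arm or the gripper's body presses on something with over 40 N, if the wrist force passes 120 N, or if a joint passes its speed limit or range.

## Working session

There is one attempt and no reset: what is moved stays moved. The work goes in short steps, Python scripts to look and compute and a tool call to move; the robot and the scene stay as the last step left them, time stands still between calls to the robot, and variables do not carry over. Pictures are saved under pics/ and viewed, at most 10 in all, crops included, and the job is handed in when it is done.

Besides the shell and the picture viewer there is one more tool, called after ">>>" as name(argument=value, ...), one argument or row to a line, values as JSON. servo_tool: Moves the arm, as the interface text tells. Its arguments: {"type":"object","properties":{"moves":{"type":"array","items":{"type":"array"}}},"required":["moves"]}

```bash
mkdir -p pics; ls; cat > h.py <<'E'
from cell import *
import numpy as np, cv2
from scipy.spatial.transform import Rotation as Ro
def cloud(name):
    ci=camera_info(name); im,d=snapshot(name)
    K=np.array(ci["intrinsics"]);h,w=d.shape
    u,v=np.meshgrid(np.arange(w),np.arange(h))
    dist=np.array([ci["k1"],0,0,0,0.])
    n=cv2.undistortPoints(np.stack([u,v],-1).reshape(-1,1,2).astype(np.float64),K,dist).reshape(h,w,2)
    P=np.dstack([n[...,0]*d,n[...,1]*d,d])
    X=(P-np.array(ci["t"]))@np.array(ci["R"])
    X[d<=0]=np.nan
    return im,d,X
def save(im,n,s=1): cv2.imwrite("pics/"+n,cv2.resize(im[...,::-1],None,fx=s,fy=s))
E
python3 - <<'E'
from h import *
o=observe();print({k:np.round(v,3).tolist() for k,v in o.items()})
for n in("scene","side"):
    im,d,X=cloud(n); save(im,n+"0.png",1.5); np.savez(n+"0.npz",im=im,d=d,X=X)
    hsv=cv2.cvtColor(im,cv2.COLOR_RGB2HSV)
    for nm,lo,hi in(("red",(0,150,80),(8,255,255)),("yellow",(22,150,110),(34,255,255))):
        m=cv2.inRange(hsv,lo,hi); k,l,st,c=cv2.connectedComponentsWithStats(m)
        for i in range(1,k):
            if st[i,4]>25: print(n,nm,c[i].round(),st[i].tolist(),np.nanmin(X[l==i],0).round(3),np.nanmedian(X[l==i],0).round(3),np.nanmax(X[l==i],0).round(3))
    c=camera_info(n);print(n,(-np.array(c["R"]).T@c["t"]).round(3))
E
```

```text
pics
{'t': 0.0, 'qpos': [1.213, 0.333, -0.065, 1.461, 0.022, 1.35, -0.088], 'qvel': [0.0, 0.0, -0.0, -0.001, 0.001, -0.002, 0.001], 'joint_efforts': [-0.001, -62.546, 0.049, -39.161, 0.016, 0.01, -0.0], 'tool_pos': [0.205, -0.59, 0.231], 'eef_rot': [0.986, 0.167, -0.0, -0.001], 'contact_force': [-0.311, -0.76, 0.127], 'moment': [-0.008, 0.011, -0.006], 'gripper_force': 0.0, 'width': 0.085}
scene red [181. 238.] [175, 231, 14, 15, 140] [ 0.467 -0.227  0.006] [ 0.485 -0.219  0.036] [ 0.503 -0.2    0.046]
scene [ 1.28  -0.62   0.797]
side red [284. 184.] [278, 178, 12, 13, 138] [ 0.464 -0.223  0.005] [ 0.48  -0.202  0.029] [ 0.5   -0.192  0.045]
side yellow [217. 209.] [214, 195, 5, 29, 86] [0.63  0.052 0.054] [0.635 0.078 0.101] [0.644 0.082 0.13 ]
side [0.415 0.927 0.676]
```

View pics/scene0.png

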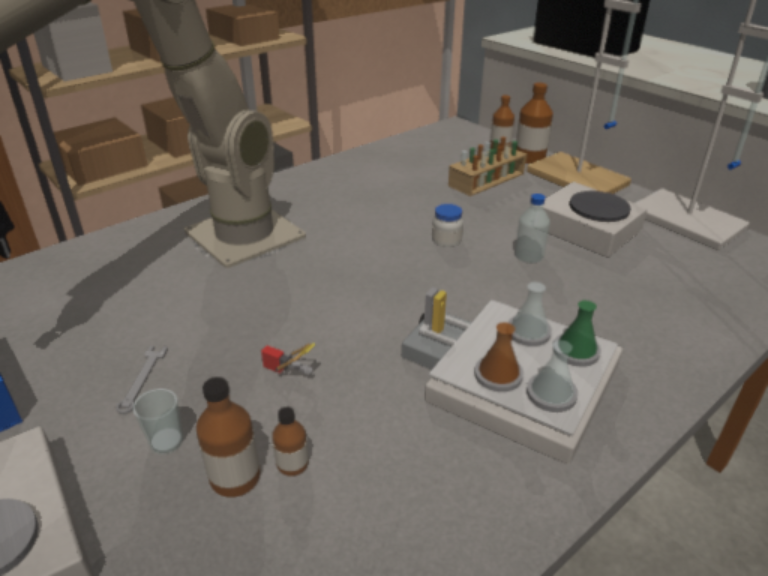

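View pics/side0.png

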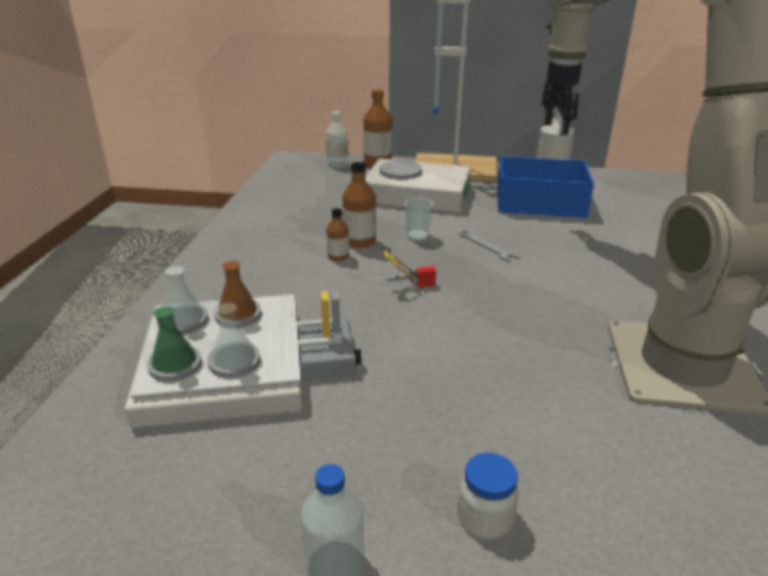

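Scene view: the pin's red grip is at (272,358) with its tab at (310,348), and the steel and yellow lugs are at (432,310)/(440,312). The flasks are behind the lugs. The side view agrees: pin at (425,277), lugs at (330,315). Next I'll get the axes.

```bash
python3 - <<'E'
from h import *
for n in("scene","side"):
    f=np.load(n+"0.npz");im,X=f["im"],f["X"];hsv=cv2.cvtColor(im,cv2.COLOR_RGB2HSV)
    x,y,z=X[...,0],X[...,1],X[...,2]
    reg=(x>.5)&(x<1.1)&(y>-.2)&(y<.35)
    for lab,a,b in(("tray",.052,.064),("base",.040,.049)):
        m=reg&(z>a)&(z<b)&(hsv[...,1]<60)
        m=cv2.morphologyEx(m.astype(np.uint8),cv2.MORPH_OPEN,np.ones((3,3)))>0
        r=cv2.minAreaRect(X[m][:,:2].astype(np.float32)*1000);print(n,lab,m.sum(),r)
    lug=(x>.55)&(x<.72)&(y>0)&(y<.16)&(z>.08)&(z<.14)
    yl=lug&(hsv[...,1]>110)
    for lab,m in(("yel",yl),("steel",lug&~yl)):
        p=X[m];r=cv2.minAreaRect(p[:,:2].astype(np.float32)*1000);print(n,lab,m.sum(),p.mean(0).round(4),p[:,2].max().round(4),r)
    near=(abs(x-.5)<.12)&(abs(y+.2)<.1)&(z>.006)&(z<.12)
    red=near&(((hsv[...,0]<8)|(hsv[...,0]>174))&(hsv[...,1]>130))
    ye=near&(hsv[...,0]>18)&(hsv[...,0]<36)&(hsv[...,1]>110)
    for lab,m in(("red",red),("redtop",red&(z>.037)),("tab",ye),("other",near&~red&~ye)):
        p=X[m]
        if len(p): print(n,lab,len(p),p.mean(0).round(4),p.min(0).round(3),p.max(0).round(3),cv2.minAreaRect(p[:,:2].astype(np.float32)*1000))
    print(im[208-6:208+6:3,285:298:2].tolist() if n=="scene" else "")
E
```

```text
scene tray 3534 ((774.6842041015625, 108.14470672607422), (334.6199951171875, 264.4791564941406), 17.831932067871094)
scene base 1113 ((817.1249389648438, 117.36629486083984), (269.0126647949219, 284.616455078125), 17.218664169311523)
scene yel 129 [0.6408 0.0595 0.1084] 0.1295 ((637.7306518554688, 62.76335906982422), (21.438003540039062, 34.01380920410156), 42.92241287231445)
scene steel 112 [0.6246 0.054  0.1098] 0.1295 ((628.7640991210938, 61.56929397583008), (31.483436584472656, 32.756248474121094), 16.13101577758789)
scene red 146 [ 0.4854 -0.2183  0.0317] [ 0.467 -0.229  0.006] [ 0.514 -0.2    0.046] ((490.158935546875, -214.38601684570312), (47.20772171020508, 28.192014694213867), 0.8972644209861755)
scene redtop 68 [ 0.4857 -0.2147  0.042 ] [ 0.467 -0.226  0.037] [ 0.503 -0.2    0.046] ((483.839111328125, -214.30335998535156), (36.305572509765625, 18.448617935180664), 20.605745315551758)
scene tab 35 [ 0.5542 -0.1829  0.0771] [ 0.522 -0.198  0.047] [ 0.57  -0.169  0.088] ((550.0205688476562, -178.92617797851562), (27.323413848876953, 48.83924102783203), 55.02105712890625)
sce
[... 1202 characters left out ...]
0.006] [ 0.5   -0.192  0.045] ((481.3307189941406, -209.10508728027344), (37.42008972167969, 24.003070831298828), 19.437923431396484)
side redtop 50 [ 0.4822 -0.2072  0.0408] [ 0.465 -0.223  0.038] [ 0.5   -0.196  0.045] ((482.2139892578125, -209.5709686279297), (36.342063903808594, 22.916667938232422), 10.726792335510254)
side tab 27 [ 0.5543 -0.1804  0.0792] [ 0.513 -0.206  0.044] [ 0.569 -0.167  0.089] ((542.5943603515625, -175.88027954101562), (33.70398712158203, 50.973350524902344), 45.46866226196289)
side other 174 [ 0.523  -0.1892  0.0377] [ 0.46  -0.222  0.006] [ 0.564 -0.162  0.085] ((511.9810485839844, -190.20603942871094), (60.76555252075195, 99.92513275146484), 84.64985656738281)
```

>>> servo_tool(
  moves=[
    [[0, 0, 0], [3.2, -2.2, 0], 1],
    [[0, 0, 0], [3.2, -2.2, 0], 1],
    [[0, 0, 0], [3.2, -2.2, 0], 1],
    [[0, 0, 0], [3.2, -2.2, 0], 1],
    [[0, 0, 0], [3.2, -2.2, 0], 1],
  ],
)

```text
t: 0.52
tool_pos: [0.321, -0.4321, 0.231]
eef_rot: [0.986, 0.167, -0.0, -0.0]
contact_force: [0.8, 0.1, -0.8]
width: 0.0853
gripper_force: 0.0
```

>>> servo_tool(
  moves=[
    [[0, 0, 0], [3.2, -2.2, 0], 1],
    [[0, 0, 0], [3.2, -2.2, 0], 1],
    [[0, 0, 0], [3.2, -2.2, 0], 1],
    [[0, 0, 0], [3.2, -2.2, 0], 1],
    [[0, 0, 0], [0, 0, 0], 1],
  ],
)

```text
t: 0.93
tool_pos: [0.4171, -0.3012, 0.2314]
eef_rot: [0.985, 0.172, 0.001, -0.001]
contact_force: [0.2, 1.0, -1.1]
width: 0.0854
gripper_force: 0.0
```

>>> servo_tool(
  moves=[
    [[0, 0, 0], [3.0, -2.1, 0], 1],
    [[0, 0, 0], [3.0, -2.1, 0], 1],
    [[0, 0, 0], [3.0, -2.0, 0], 1],
    [[0, 0, 0], [0, 0, 0], 1],
    [[0, 0, 0], [0, 0, 0], 1],
  ],
)

```text
t: 1.35
tool_pos: [0.4778, -0.2187, 0.231]
eef_rot: [0.986, 0.169, -0.0, -0.0]
contact_force: [0.1, -1.3, 0.0]
width: 0.0854
gripper_force: 0.0
```

```bash
cat > look.py <<'E'
from h import *
import sys
o=observe();print(np.round(o["tool_pos"],4),np.round(o["eef_rot"],4))
im,d,X=cloud("wrist"); save(im,sys.argv[1]+".png",1.5); np.savez(sys.argv[1]+".npz",im=im,d=d,X=X)
c=camera_info("wrist");print("cam",(-np.array(c["R"]).T@c["t"]).round(3),np.array(c["R"]).round(2).tolist())
hsv=cv2.cvtColor(im,cv2.COLOR_RGB2HSV);z=X[...,2]
red=((hsv[...,0]<8)|(hsv[...,0]>174))&(hsv[...,1]>130)&(hsv[...,2]>60)
ye=(hsv[...,0]>18)&(hsv[...,0]<36)&(hsv[...,1]>130)&(hsv[...,2]>60)
for lab,m in(("red",red),("redtop",red&(abs(z-.042)<.004)),("yellow",ye)):
    k,l,st,ce=cv2.connectedComponentsWithStats(m.astype(np.uint8))
    for i in range(1,k):
        if st[i,4]>60:
            p=X[l==i];p=p[~np.isnan(p[:,0])]
            if len(p): print(lab,st[i].tolist(),ce[i].round(),p.mean(0).round(4),p.max(0).round(4),np.array(cv2.minAreaRect(p[:,:2].astype(np.float32)*1000)[0]).round(1),cv2.minAreaRect(p[:,:2].astype(np.float32)*1000)[1:])
E
python3 look.py w1
```

```text
[ 0.4778 -0.2187  0.231 ] [ 9.857e-01  1.688e-01 -1.000e-04 -3.000e-04]
cam [ 0.542 -0.198  0.375] [[0.33, -0.94, 0.0], [-0.91, -0.32, 0.27], [-0.26, -0.09, -0.96]]
red [238, 143, 20, 40, 671] [248. 164.] [ 0.4833 -0.2122  0.0424] [ 0.5045 -0.197   0.0457] [ 477.7 -213.3] ((50.16756057739258, 22.0086669921875), 21.70156478881836)
redtop [239, 145, 19, 37, 648] [248. 163.] [ 0.4836 -0.2123  0.0433] [ 0.5045 -0.197   0.0457] [ 483.4 -212.3] ((39.36579895019531, 19.671031951904297), 19.772192001342773)
yellow [219, 70, 53, 70, 1064] [244.  91.] [ 0.5507 -0.1857  0.0761] [ 0.5713 -0.1651  0.0918] [ 537.4 -191. ] ((64.06066131591797, 49.17783737182617), 21.378280639648438)
```

View pics/w1.png

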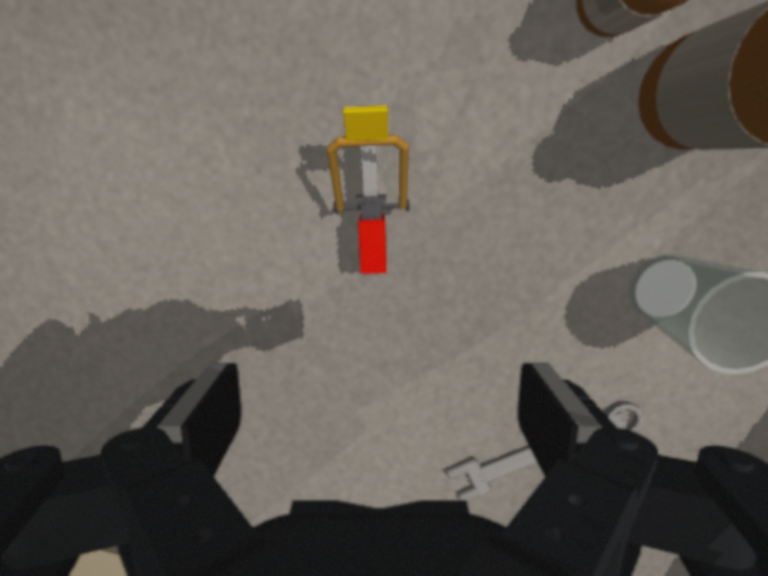

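The wrist view shows the grip at (372,245) and the tab at (366,124), aligned with the tool. No bystander is near the fingers' path. I'll descend now.

>>> servo_tool(
  moves=[
    [[0, 0, -0.01], [0.75, -0.4, 3.5], 1],
    [[0, 0, 0], [0, 0, 4], 1],
    [[0, 0, 0], [0, 0, 4], 1],
    [[0, 0, 0], [0, 0, 4], 1],
    [[0, 0, 0], [0, 0, 2.5], 1],
  ],
)

```text
t: 1.82
tool_pos: [0.4797, -0.2155, 0.0474]
eef_rot: [0.985, 0.17, -0.002, -0.001]
contact_force: [-0.4, -0.5, -0.4]
width: 0.0852
gripper_force: 0.0
```

>>> servo_tool(
  moves=[
    [[0, 0, 0], [0, 0, 2.2], 1],
    [[0, 0, 0], [0, 0, 1.6], 1],
    [[0, 0, 0], [0, 0, 0.6], 1],
    [[0, 0, 0], [0, 0, 0], 1],
    [[0, 0, 0], [0, 0, 0], 0.5],
  ],
)

```text
t: 2.23
tool_pos: [0.4826, -0.2153, 0.0079]
eef_rot: [0.985, 0.171, 0.0, 0.0]
contact_force: [0.3, -0.6, 0.8]
width: 0.0754
gripper_force: 0.0
```

>>> servo_tool(
  moves=[
    [[0, 0, 0], [0.2, -0.25, 0.1], 0.5],
    [[0, 0, 0], [0, 0, 0], 0.0],
    [[0, 0, 0], [0, 0, 0], -0.5],
    [[0, 0, 0], [0, 0, 0], -1],
    [[0, 0, 0], [0, 0, 0], -1],
  ],
)

```text
t: 2.65
tool_pos: [0.4842, -0.2114, 0.007]
eef_rot: [0.985, 0.172, 0.0, 0.0]
contact_force: [1.4, -0.8, -1.2]
width: 0.0193
gripper_force: 58.2
```

>>> servo_tool(
  moves=[
    [[0, 0, 0], [0, 0, 0], -1],
    [[0, 0, 0], [0, 0, 0], -1],
    [[0, 0, 0], [0, 0, 0], -1],
    [[0, 0, 0], [0, 0, 0], -1],
  ],
)

```text
t: 2.98
tool_pos: [0.4842, -0.2115, 0.0069]
eef_rot: [0.985, 0.172, 0.0, 0.0]
contact_force: [-1.7, -0.6, 5.3]
width: 0.019
gripper_force: 58.9
```

>>> servo_tool(
  moves=[
    [[0, 0, 0], [0, 0, -2], -1],
    [[0, 0, 0], [0, 0, -4], -1],
    [[0, 0, 0], [0, 0, -4], -1],
    [[0, 0, 0], [0, 0, -4], -1],
    [[0, 0, 0.01], [1.4, -2.7, 0], -1],
  ],
)

```text
t: 3.4
tool_pos: [0.4902, -0.1877, 0.1538]
eef_rot: [0.987, 0.163, 0.004, 0.004]
contact_force: [1.5, -1.0, -1.3]
width: 0.0193
gripper_force: 58.9
```

>>> servo_tool(
  moves=[
    [[0, 0, 0.01], [1.4, -2.7, 0], -1],
    [[0, 0, 0.01], [1.4, -2.7, 0], -1],
    [[0, 0, 0.01], [1.4, -2.7, 0], -1],
    [[0, 0, 0], [1.3, -2.7, 0], -1],
    [[0, 0, 0], [1.3, -2.7, 0], -1],
  ],
)

```text
t: 3.82
tool_pos: [0.5101, -0.0303, 0.1462]
eef_rot: [0.988, 0.152, -0.0, 0.0]
contact_force: [0.5, 0.5, -1.6]
width: 0.0192
gripper_force: 58.8
```

>>> servo_tool(
  moves=[
    [[0, 0, 0], [1.3, -2.6, 0], -1],
    [[0, 0, 0], [1.2, -2, 0], -1],
    [[0, 0, 0], [0, 0, 0], -1],
    [[0, 0, 0], [0, 0, 0], -1],
    [[0, 0, 0], [0, 0, 0], -1],
  ],
)

```text
t: 4.23
tool_pos: [0.5201, 0.0189, 0.1459]
eef_rot: [0.988, 0.152, -0.0, 0.0]
contact_force: [-0.2, -0.7, -2.3]
width: 0.0194
gripper_force: 58.7
```

```bash
python3 look.py w2; python3 - <<'E'
from h import *
print(observe()["contact_force"],observe()["moment"])
f=np.load("w2.npz");im,X=f["im"],f["X"];z=X[...,2]
x,y=X[...,0],X[...,1]
m=(abs(z-.128)<.006)&(x>.58)&(x<.68)&(y>0)&(y<.13)
k,l,st,c=cv2.connectedComponentsWithStats(m.astype(np.uint8))
for i in range(1,k):
    if st[i,4]>40:
        p=X[l==i];print(st[i].tolist(),p.mean(0).round(4),cv2.minAreaRect(p[:,:2].astype(np.float32)*1000))
E
```

```text
[0.5201 0.0189 0.1459] [ 9.884e-01  1.516e-01 -4.000e-04  2.000e-04]
cam [0.586 0.038 0.29 ] [[0.3, -0.95, 0.0], [-0.92, -0.29, 0.27], [-0.26, -0.08, -0.96]]
red [226, 218, 53, 114, 4749] [253. 283.] [0.5215 0.0183 0.1818] [0.5406 0.0324 0.1856] [518.9  17.4] ((40.2664794921875, 21.91514015197754), 18.7814884185791)
yellow [151, 0, 198, 219, 18646] [248.  74.] [0.5899 0.041  0.2169] [0.6149 0.1019 0.231 ] [586.1  48.9] ((110.49847412109375, 60.453243255615234), 37.70840835571289)
[-0.08067154 -1.01120751 -1.30996176] [-0.0618767  -0.01451186  0.01519786]
```

View pics/w2.png

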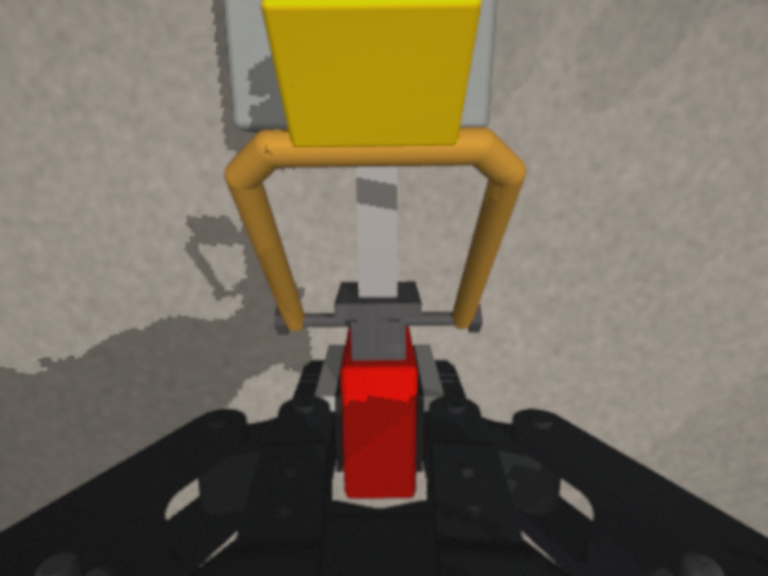

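The raised tab hides the lugs from here: it fills (265–480, 0–145), with only the grey step showing beside it. I'll move sideways and forward so they come into view.

>>> servo_tool(
  moves=[
    [[0, 0, 0], [0, 3.5, 0], -1],
    [[0, 0, 0], [2, 3.0, 0], -1],
    [[0, 0, 0], [3, 0.5, 0], -1],
    [[0, 0, 0], [0, 0, 0], -1],
    [[0, 0, 0], [0, 0, 0], -1],
  ],
)

```text
t: 4.7
tool_pos: [0.5894, -0.0335, 0.1454]
eef_rot: [0.989, 0.151, -0.001, -0.0]
contact_force: [0.2, 0.1, -1.3]
width: 0.0195
gripper_force: 58.8
```

```bash
python3 look.py w3; python3 - <<'E'
from h import *
f=np.load("w3.npz");im,X=f["im"],f["X"];z=X[...,2]
x,y=X[...,0],X[...,1]
m=(abs(z-.128)<.005)&(x>.58)&(x<.68)&(y>0)&(y<.13)
k,l,st,c=cv2.connectedComponentsWithStats(m.astype(np.uint8))
for i in range(1,k):
    if st[i,4]>40:
        p=X[l==i];print(st[i].tolist(),p.mean(0).round(4),cv2.minAreaRect(p[:,:2].astype(np.float32)*1000))
E
```

```text
[ 0.5894 -0.0335  0.1454] [ 9.886e-01  1.507e-01 -5.000e-04 -4.000e-04]
cam [ 0.655 -0.013  0.29 ] [[0.3, -0.95, -0.0], [-0.92, -0.29, 0.27], [-0.26, -0.08, -0.96]]
red [226, 218, 53, 114, 4746] [253. 283.] [ 0.5908 -0.0341  0.1812] [ 0.6097 -0.02    0.1859] [588. -35.] ((40.36435317993164, 22.060787200927734), 18.314550399780273)
yellow [57, 0, 292, 220, 20964] [232.  76.] [ 0.657  -0.0032  0.2044] [0.7269 0.154  0.2303] [632.2  33.4] ((96.06826782226562, 227.7649383544922), 27.210702896118164)
[57, 77, 67, 27, 1678] [0.6379 0.0637 0.1294] ((637.6492919921875, 64.63069152832031), (12.108677864074707, 29.218368530273438), 17.82277488708496)
[61, 116, 65, 24, 1470] [0.6206 0.0592 0.1293] ((620.1328125, 60.30702590942383), (11.732598304748535, 29.037696838378906), 17.397912979125977)
```

View pics/w3.png

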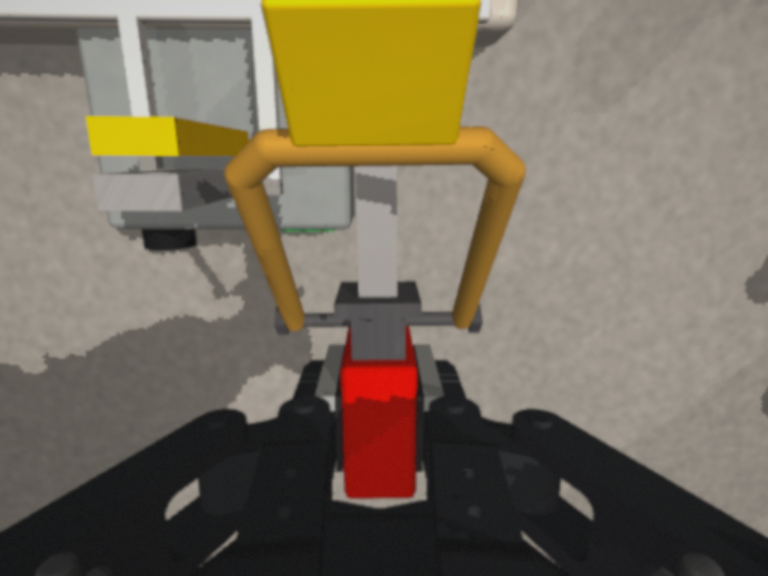

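The lugs are now clear: yellow lug top at (132,135), steel lug top at (138,192), drifted about 1 mm to the left. Next I'll measure the pin shaft's line in the same view.

```bash
python3 - <<'E'
from h import *
f=np.load("w3.npz");im,X=f["im"],f["X"]
o=observe();T=Ro.from_quat(o["eef_rot"]).as_matrix();print(T.round(4).tolist(),o["tool_pos"])
L=(X-np.array(o["tool_pos"]))@T   # tool frame
hsv=cv2.cvtColor(im,cv2.COLOR_RGB2HSV);x,y,z=L[...,0],L[...,1],L[...,2]
mid=np.abs(y)<.012
print("z of shaft col",[ (round(float(x[r,252])*1000,1),round(float(z[r,252])*1000,1)) for r in range(112,240,8)])
for a in range(-20,80,6):
    m=(np.abs(y)<.013)&(x>a/1e3)&(x<(a+6)/1e3)&(z<0.0)&(z>-.05)
    if m.sum()>10:
        zz=np.nanpercentile(z[m],20); mm=m&(abs(z-zz)<.003); print(a,mm.sum(),(np.percentile(y[mm],[2,98])*1e3).round(2),(y[mm].max()+y[mm].min())*500,round(zz*1e3,1))
for nm,r in(("yel",(slice(77,104),slice(57,124))),("steel",(slice(116,140),slice(61,126)))):
    m=np.zeros(z.shape,bool);m[r]=abs(X[r][...,2]-.129)<.004
    q=cv2.minAreaRect(L[m][:,:2].astype(np.float32)*1000);print(nm,q,L[m].mean(0)*1e3)
E
```

```text
[[0.9543, 0.2988, -0.0013], [0.2988, -0.9543, 0.0002], [-0.0012, -0.0006, -1.0]] [ 0.58867569 -0.03304091  0.14569164]
z of shaft col [(66.9, -28.0), (64.0, -26.4), (61.2, -27.3), (58.2, -27.0), (55.2, -26.3), (52.4, -27.8), (49.3, -27.4), (46.3, -28.0), (43.2, -27.8), (39.9, -27.5), (36.7, -27.3), (34.8, -31.8), (32.3, -34.0), (28.2, -31.3), (25.2, -32.2), (21.6, -31.6)]
-20 593 [-7.65 11.24] 1.7949410277306586 -36.7
-14 663 [-8.87 12.06] 1.3838339089334017 -36.8
-8 734 [-9.46 12.65] 1.5595087298807377 -38.4
-2 744 [-9.62 12.66] 1.5670440308633093 -38.6
4 789 [-10.33  12.75] 1.0468347729443404 -38.5
10 879 [-12.02  12.19] -0.014150392338386705 -37.1
16 482 [-7.79 10.5 ] 1.360291014008615 -35.7
22 522 [-5.6   7.91] 1.1652066097436988 -31.8
28 646 [-9.15 11.51] 1.1668616994214451 -33.6
34 331 [-9.38 11.73] 1.1105123148231981 -31.3
40 393 [-3.67  5.95] 1.1348508342780197 -27.8
46 423 [-3.98  5.87] 0.9486277796992623 -27.7
52 437 [-3.94  5.8 ] 0.9584100215008791 -27.9
58 439 [-3.86  5.73] 0.756941969042651 -27.9
64 292 [-4.14  5.69] 0.7775062016702784 -27.9
yel ((75.93647766113281, -78.5708236694336), (29.216907501220703, 12.112488746643066), 89.56134796142578) [ 75.86570662 -77.89378948  16.13806707]
steel ((57.9273567199707, -79.67710876464844), (29.039228439331055, 11.727664947509766), 89.9737777709961) [ 58.0545707  -78.89199806  16.17092717]
```

>>> servo_tool(
  moves=[
    [[0, 0, 0.015], [-2.4, 0, 0], -1],
    [[0, 0, 0], [-2.3, 0, 0], -1],
    [[0, 0, 0], [0, -2.7, 0], -1],
    [[0, 0, 0], [0, -2.7, 0], -1],
    [[0, 0, 0], [0, -2.6, 0], -1],
  ],
)

```text
t: 5.17
tool_pos: [0.5198, 0.0306, 0.1466]
eef_rot: [0.99, 0.143, 0.0, 0.001]
contact_force: [0.8, 0.5, -2.2]
width: 0.0193
gripper_force: 58.8
```

>>> servo_tool(
  moves=[
    [[0, 0, 0], [0, 0, 1.5], -1],
    [[0, 0, 0], [0, 0, 1.5], -1],
    [[0, 0, 0], [0, 0, 1.0], -1],
    [[0, 0, 0], [0, 0, 0], -1],
    [[0, 0, 0], [0, 0, 0], -1],
  ],
)

```text
t: 5.58
tool_pos: [0.5208, 0.0302, 0.1063]
eef_rot: [0.99, 0.144, -0.0, 0.0]
contact_force: [0.2, 0.4, -1.1]
width: 0.0193
gripper_force: 58.9
```

```bash
cat > err.py <<'E'
from h import *
T=np.array([[0.9543,0.2988,-0.0013],[0.2988,-0.9543,0.0002],[-0.0012,-0.0006,-1.0]]);p0=np.array([.58868,-.03304,.14569])
o=observe();R=Ro.from_quat(o["eef_rot"]);p=np.array(o["tool_pos"])
# pin axis now: point at tool x=89.4 (tip), shoulder 37.4 ; y 1.5, z -22.8 in turned tool frame
f=np.array([R.apply(np.array(v)/1e3)+p for v in((89.4,1.5,-22.8),(37.4,1.5,-22.8))])
L=(f-p0)@T*1e3
print("rel bore (x,ytool,ztool): tip",(L[0]-[52,-79,29.15]).round(2),"shoulder",(L[1]-[52,-79,29.15]).round(2),"steel y -0.6 yellow y +0.5")
print("yaw",(Ro.from_matrix(T).inv()*R).as_rotvec().round(4),p.round(4),np.round(o["contact_force"],1),np.round(o["moment"],2))
E
python3 err.py
```

```text
rel bore (x,ytool,ztool): tip [ -8.49   1.11 -12.43] shoulder [-60.49   0.36 -12.42] steel y -0.6 yellow y +0.5
yaw [-0.0007  0.0003  0.0144] [0.5208 0.0302 0.1063] [ 0.2  0.4 -1.1] [ 0.03 -0.05 -0.04]
```

>>> servo_tool(
  moves=[
    [[0, 0, 0], [0, 0, 0.8], -1],
    [[0, 0, 0], [0, 0, 0.44], -1],
    [[0, 0, 0], [0, 0, 0], -1],
    [[0, 0, 0], [0, 0, 0], -1],
  ],
)

```text
t: 5.92
tool_pos: [0.5212, 0.0308, 0.0938]
eef_rot: [0.99, 0.144, -0.0, -0.0]
contact_force: [-0.7, 0.2, -2.0]
width: 0.0192
gripper_force: 58.9
```

```bash
sed -i 's/(89.4,1.5,-22.8),(37.4,1.5,-22.8)/(89.4,.55,-22.8),(37.4,1.05,-22.8)/' err.py; python3 err.py; python3 - <<'E'
from h import *
for n,(r,c) in(("side",(150,180)),("scene",(130,200))):
    im,d=snapshot(n)
    save(im[r:r+120,c:c+160],n+"1.png",4)
E
```

```text
rel bore (x,ytool,ztool): tip [-7.9  -0.25  0.02] shoulder [-59.91  -0.46   0.06] steel y -0.6 yellow y +0.5
yaw [-0.0005  0.0008  0.0138] [0.5212 0.0308 0.0938] [-0.7  0.2 -2. ] [ 0.    0.02 -0.  ]
```

View pics/side1.png

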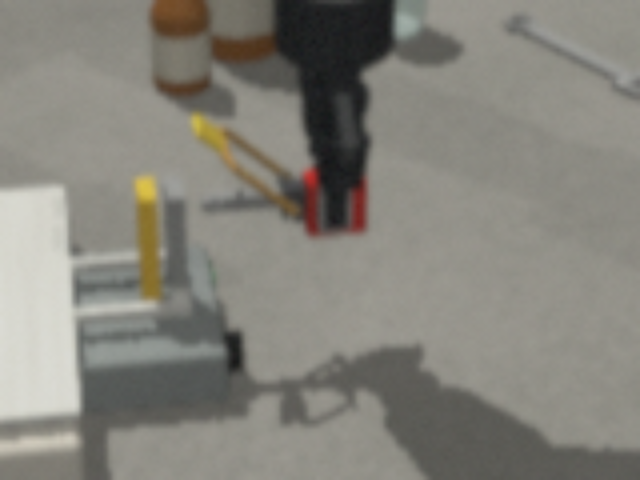

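The side crop shows the pin level, with its nose at (205,207) just ahead of the steel lug at (173,240). I'll advance slowly and watch the force.

>>> servo_tool(
  moves=[
    [[0, 0, 0], [0.4, 0, 0], -1],
    [[0, 0, 0], [0.3, 0, 0], -1],
    [[0, 0, 0], [0.2, 0, 0], -1],
    [[0, 0, 0], [0.2, 0, 0], -1],
    [[0, 0, 0], [0.2, 0, 0], -1],
  ],
)

```text
t: 6.43
tool_pos: [0.5341, 0.0347, 0.0939]
eef_rot: [0.99, 0.144, 0.0, 0.0]
contact_force: [0.5, 0.5, -2.0]
width: 0.0197
gripper_force: 58.9
```

>>> servo_tool(
  moves=[
    [[0, 0, 0], [0.2, 0, 0], -1],
    [[0, 0, 0], [0.2, 0, 0], -1],
    [[0, 0, 0], [0.2, 0, 0], -1],
    [[0, 0, 0], [0, 0, 0], -1],
  ],
)

```text
t: 6.77
tool_pos: [0.5399, 0.0364, 0.0939]
eef_rot: [0.99, 0.144, 0.0, -0.0]
contact_force: [-0.0, 0.0, -2.2]
width: 0.0192
gripper_force: 58.9
```

```bash
python3 err.py
```

```text
rel bore (x,ytool,ztool): tip [11.59 -0.09 -0.22] shoulder [-40.41  -0.3   -0.15] steel y -0.6 yellow y +0.5
yaw [-0.0006  0.0014  0.0136] [0.5399 0.0364 0.0939] [-0.   0.  -2.2] [-0.02  0.05 -0.03]
```

>>> servo_tool(
  moves=[
    [[0, 0, 0], [0.25, 0, 0], -1],
    [[0, 0, 0], [0.25, 0, 0], -1],
    [[0, 0, 0], [0.25, 0, 0], -1],
    [[0, 0, 0], [0.25, 0, 0], -1],
    [[0, 0, 0], [0, 0, 0], -1],
  ],
)

```text
t: 7.18
tool_pos: [0.5496, 0.0393, 0.0939]
eef_rot: [0.99, 0.144, 0.0, -0.0]
contact_force: [-0.7, -0.1, -2.6]
width: 0.0192
gripper_force: 58.9
```

>>> servo_tool(
  moves=[
    [[0, 0, 0], [0.25, 0, 0], -1],
    [[0, 0, 0], [0.25, 0, 0], -1],
    [[0, 0, 0], [0.25, 0, 0], -1],
    [[0, 0, 0], [0.25, 0, 0], -1],
    [[0, 0, 0], [0, 0, 0], -1],
  ],
)

```text
t: 7.6
tool_pos: [0.5592, 0.0422, 0.0939]
eef_rot: [0.99, 0.144, 0.0, -0.0]
contact_force: [-0.0, 0.4, -1.9]
width: 0.019
gripper_force: 58.9
```

```bash
python3 err.py
```

```text
rel bore (x,ytool,ztool): tip [31.72  0.18 -0.25] shoulder [-20.28  -0.03  -0.17] steel y -0.6 yellow y +0.5
yaw [-0.0005  0.0015  0.0136] [0.5592 0.0422 0.0939] [-0.   0.4 -1.9] [0.01 0.03 0.02]
```

>>> servo_tool(
  moves=[
    [[0, 0, 0], [0.25, 0, 0], -1],
    [[0, 0, 0], [0.25, 0, 0], -1],
    [[0, 0, 0], [0.25, 0, 0], -1],
    [[0, 0, 0], [0.25, 0, 0], -1],
    [[0, 0, 0], [0, 0, 0], -1],
  ],
)

```text
t: 8.02
tool_pos: [0.5687, 0.0451, 0.0939]
eef_rot: [0.99, 0.144, 0.0, -0.0]
contact_force: [-0.0, -1.2, -1.7]
width: 0.0192
gripper_force: 58.9
```

>>> servo_tool(
  moves=[
    [[0, 0, 0], [0.25, 0, 0], -1],
    [[0, 0, 0], [0.25, 0, 0], -1],
    [[0, 0, 0], [0.25, 0, 0], -1],
    [[0, 0, 0], [0, 0, 0], -1],
  ],
)

```text
t: 8.35
tool_pos: [0.5759, 0.0472, 0.0939]
eef_rot: [0.99, 0.144, 0.0, -0.0]
contact_force: [0.1, 0.7, -1.7]
width: 0.0197
gripper_force: 58.9
```

>>> servo_tool(
  moves=[
    [[0, 0, 0], [0.1, 0, 0], -1],
    [[0, 0, 0], [0.1, 0, 0], -1],
    [[0, 0, 0], [0, 0, 0], -1],
  ],
)

```text
t: 8.6
tool_pos: [0.5775, 0.0476, 0.0939]
eef_rot: [0.99, 0.144, 0.0, 0.0]
contact_force: [-0.1, 0.2, -2.2]
width: 0.0193
gripper_force: 58.9
```

```bash
python3 err.py
```

```text
rel bore (x,ytool,ztool): tip [50.85  0.49 -0.27] shoulder [-1.16  0.29 -0.2 ] steel y -0.6 yellow y +0.5
yaw [-0.0007  0.0013  0.0136] [0.5775 0.0476 0.0939] [-0.1  0.2 -2.2] [ 0.06  0.03 -0.04]
```

Still free, with about 1 mm to go. I'll creep until the shoulder makes contact.

>>> servo_tool(
  moves=[
    [[0, 0, 0], [0.07, 0, 0], -1],
    [[0, 0, 0], [0.05, 0, 0], -1],
    [[0, 0, 0], [0, 0, 0], -1],
  ],
)

```text
t: 8.85
tool_pos: [0.5786, 0.0479, 0.0939]
eef_rot: [0.99, 0.144, 0.0, 0.0]
contact_force: [0.6, 0.1, -2.4]
width: 0.0197
gripper_force: 58.9
```

>>> servo_tool(
  moves=[
    [[0, 0, 0], [0.05, 0, 0], -1],
    [[0, 0, 0], [0, 0, 0], -1],
  ],
)

```text
t: 9.02
tool_pos: [0.5791, 0.0481, 0.0939]
eef_rot: [0.99, 0.144, 0.0, 0.0]
contact_force: [0.4, 0.0, -0.9]
width: 0.0195
gripper_force: 58.9
```

>>> servo_tool(
  moves=[
    [[0, 0, 0], [0.05, 0, 0], -1],
    [[0, 0, 0], [0.05, 0, 0], -1],
    [[0, 0, 0], [0, 0, 0], -1],
  ],
)

```text
t: 9.27
tool_pos: [0.58, 0.0484, 0.0939]
eef_rot: [0.99, 0.144, 0.0, 0.0]
contact_force: [-0.6, 0.4, -1.7]
width: 0.0195
gripper_force: 58.9
```

>>> servo_tool(
  moves=[
    [[0, 0, 0], [0.05, 0, 0], -1],
    [[0, 0, 0], [0, 0, 0], -1],
  ],
)

```text
t: 9.43
tool_pos: [0.5805, 0.0485, 0.0939]
eef_rot: [0.99, 0.144, 0.0, 0.0]
contact_force: [0.0, 0.7, -2.3]
width: 0.0191
gripper_force: 58.9
```

```bash
python3 err.py;python3 err.py|tail -1
```

```text
rel bore (x,ytool,ztool): tip [54.01  0.55 -0.27] shoulder [ 2.01  0.34 -0.21] steel y -0.6 yellow y +0.5
yaw [-0.0007  0.0013  0.0136] [0.5805 0.0485 0.0939] [ 0.   0.7 -2.3] [ 0.01 -0.04  0.05]
yaw [-0.0007  0.0013  0.0136] [0.5805 0.0485 0.0939] [ 0.   0.7 -2.3] [ 0.01 -0.04  0.05]
```

>>> servo_tool(
  moves=[
    [[0, 0, 0], [0.05, 0, 0], -1],
    [[0, 0, 0], [0.05, 0, 0], -1],
    [[0, 0, 0], [0, 0, 0], -1],
  ],
)

```text
t: 9.68
tool_pos: [0.5815, 0.0488, 0.0939]
eef_rot: [0.99, 0.144, 0.0, 0.0]
contact_force: [0.6, 0.3, -1.7]
width: 0.0192
gripper_force: 58.9
```

```bash
python3 - <<'E'
from h import *
im,d=snapshot("side");a=im[165:225,180:290]
im2,d=snapshot("scene");b=im2[170:230,235:345]
save(np.vstack([a,b]),"ins.png",4.9)
E
```

```text
(no output)
```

View pics/ins.png

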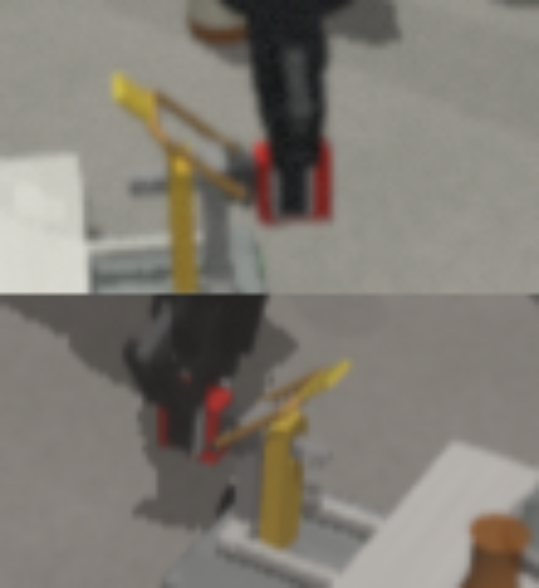

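Both views show the nose past the yellow lug, at (150,187) above and (318,455) below, with the shoulder close to the steel. I'll keep creeping.

>>> servo_tool(
  moves=[
    [[0, 0, 0], [0.05, 0, 0], -1],
    [[0, 0, 0], [0.05, 0, 0], -1],
    [[0, 0, 0], [0, 0, 0], -1],
  ],
)

```text
t: 10.03
tool_pos: [0.5819, 0.0489, 0.0938]
eef_rot: [0.99, 0.144, -0.001, 0.0]
contact_force: [-3.2, -1.1, -0.9]
width: 0.0194
gripper_force: 59.1
```

>>> servo_tool(
  moves=[
    [[0, 0, 0], [0.05, 0, 0], -1],
    [[0, 0, 0], [0.05, 0, 0], -1],
    [[0, 0, 0], [0, 0, 0], -1],
  ],
)

```text
t: 10.28
tool_pos: [0.5819, 0.0489, 0.0936]
eef_rot: [0.99, 0.144, -0.002, 0.0]
contact_force: [-8.9, -2.9, 3.4]
width: 0.0192
gripper_force: 59.6
```

>>> servo_tool(
  moves=[
    [[0, 0, 0], [-0.1, 0, 0], -1],
    [[0, 0, 0], [0, 0, 0], -1],
  ],
)

```text
t: 10.45
tool_pos: [0.582, 0.0489, 0.0937]
eef_rot: [0.99, 0.144, -0.0, 0.0]
contact_force: [-3.5, -0.9, 0.1]
width: 0.019
gripper_force: 58.9
```

```bash
python3 look.py w4; python3 - <<'E'
from h import *
im=np.load("w4.npz")["im"];save(im[90:240,160:340],"w4c.png",4)
E
```

```text
[0.582  0.0489 0.0937] [ 9.895e-01  1.444e-01 -4.000e-04  1.000e-04]
cam [0.648 0.068 0.238] [[0.29, -0.96, 0.0], [-0.92, -0.28, 0.27], [-0.26, -0.08, -0.96]]
red [226, 218, 53, 114, 4751] [253. 283.] [0.5834 0.0483 0.1295] [0.6022 0.0622 0.1337] [580.7  47.4] ((39.84242630004883, 21.956445693969727), 17.422016143798828)
yellow [151, 0, 198, 220, 18435] [248.  74.] [0.6521 0.0701 0.1645] [0.6991 0.1166 0.1787] [645.3  65.2] ((85.35047149658203, 76.58306884765625), 22.08283042907715)
yellow [212, 114, 82, 43, 3125] [253. 136.] [0.638  0.0648 0.1274] [0.6476 0.0863 0.1316] [634.6  63.8] ((18.812742233276367, 51.0376091003418), 17.414505004882812)
```

View pics/w4c.png

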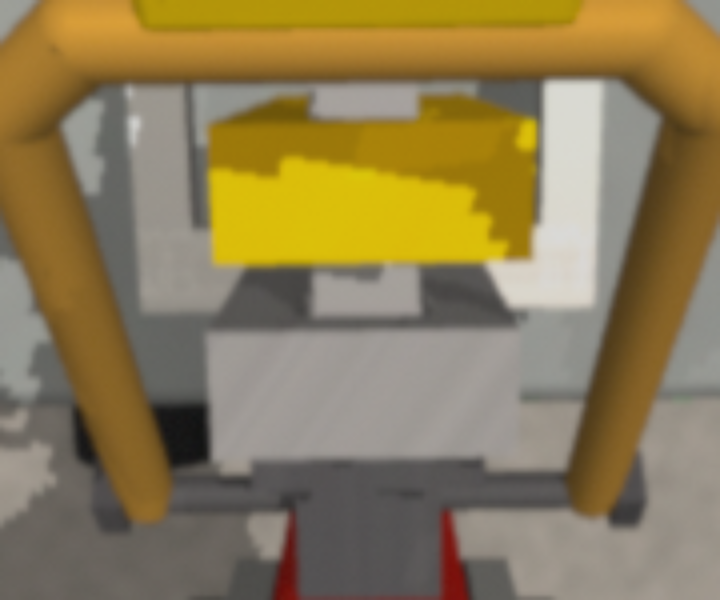

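The crop shows the flange flush against the steel lug at (365,462). The shaft passes centred through both lugs, at (365,290) and (365,100), so the pin is home. I'll release it and rise.

>>> servo_tool(
  moves=[
    [[0, 0, 0], [0, 0, 0], -0.7],
    [[0, 0, 0], [0, 0, 0], -0.5],
    [[0, 0, 0], [0, 0, 0], -0.3],
    [[0, 0, 0], [0, 0, 0], -0.3],
    [[0, 0, 0], [0, 0, 0], -0.3],
  ],
)

```text
t: 10.92
tool_pos: [0.5829, 0.0492, 0.0943]
eef_rot: [0.99, 0.144, 0.001, -0.0]
contact_force: [0.0, -0.0, -0.1]
width: 0.0296
gripper_force: 0.0
```

>>> servo_tool(
  moves=[
    [[0, 0, 0], [0, 0, -1], -0.3],
    [[0, 0, 0], [0, 0, -2], -0.3],
    [[0, 0, 0], [0, 0, -3], -0.3],
    [[0, 0, 0], [0, 0, -3], -0.3],
    [[0, 0, 0], [0, 0, -3], -0.3],
  ],
)

```text
t: 11.33
tool_pos: [0.5823, 0.0493, 0.2162]
eef_rot: [0.989, 0.145, 0.0, -0.0]
contact_force: [0.7, 0.3, 0.1]
width: 0.0299
gripper_force: 0.0
```

>>> servo_tool(
  moves=[
    [[0, 0, 0], [0, 0, 0], -1],
    [[0, 0, 0], [0, 0, 0], -1],
    [[0, 0, 0], [0, 0, 0], -1],
  ],
)

```text
t: 11.58
tool_pos: [0.5823, 0.049, 0.214]
eef_rot: [0.99, 0.144, 0.0, 0.0]
contact_force: [-0.9, -0.1, 0.1]
width: 0.0003
gripper_force: 0.0
```

```bash
python3 look.py w5; python3 - <<'E'
from h import *
f=np.load("w5.npz");im,X=f["im"],f["X"]
u=np.array([.9583,.2858,0]);n=np.array([-.2858,.9583,0])
o=observe();print("F",np.round(o["contact_force"],1),o["width"])
# frame: yaw 16.6deg (tool); TCP when home was (.582,.0489,.0937)
p0=np.array([.582,.0489,.0937])
print("tool yaw vec",Ro.from_quat(o["eef_rot"]).as_matrix()[:,0].round(4), ((np.array(o["tool_pos"])-p0)@u).round(4))
L=(X-p0);S=np.dstack([L@u,L@n,X[...,2]])
hsv=cv2.cvtColor(im,cv2.COLOR_RGB2HSV)
ye=(hsv[...,0]>22)&(hsv[...,0]<34)&(hsv[...,1]>130)&(hsv[...,2]>60)&(X[...,2]>.135)
k,l,st,c=cv2.connectedComponentsWithStats(ye.astype(np.uint8))
for i in range(1,k):
    if st[i,4]>200:
        p=S[l==i]*1e3;print(st[i].tolist(),np.percentile(p,[2,50,98],axis=0).round(1).tolist(),np.polyfit(p[:,0],p[:,2],1))
red=((hsv[...,0]<8)|(hsv[...,0]>174))&(hsv[...,1]>130);p=S[red&(abs(X[...,2]-.129)<.006)]*1e3
print("red",np.percentile(p,[2,50,98],axis=0).round(1).tolist())
E
```

```text
[0.5823 0.049  0.214 ] [9.895e-01 1.444e-01 1.000e-04 1.000e-04]
cam [0.648 0.068 0.357] [[0.29, -0.96, 0.0], [-0.92, -0.28, 0.27], [-0.26, -0.08, -0.96]]
red [240, 166, 26, 58, 1229] [253. 198.] [0.5811 0.0474 0.1259] [0.6023 0.062  0.1293] [580.5  47.2] ((41.82883834838867, 19.326745986938477), 17.447998046875)
yellow [213, 75, 80, 92, 3098] [253. 108.] [0.6452 0.0666 0.1553] [0.6772 0.09   0.1801] [628.8  64.7] ((85.39241790771484, 54.946922302246094), 16.608762741088867)
F [-0.5  0.3 -0.1] 0.00011509469907000927
tool yaw vec [ 0.9583  0.2857 -0.0011] -0.0001
[230, 75, 47, 34, 1476] [[67.3, -13.4, 163.3], [76.5, -1.1, 173.4], [84.2, 11.1, 179.1]] [  0.93117556 101.66907784]
red [[-21.4, -10.6, 124.3], [-1.6, -1.3, 126.5], [16.4, 8.1, 128.4]]
```

View pics/w5.png

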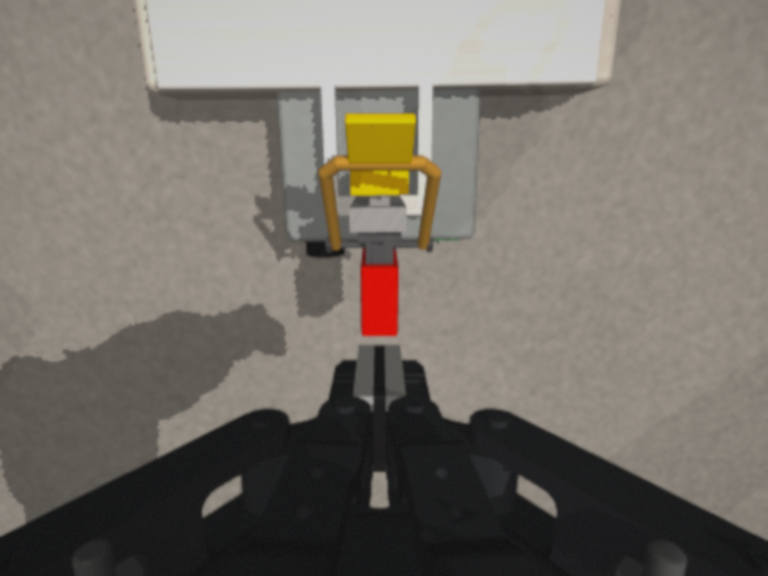

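The w5 view shows the pin seated and unsupported, with the tab at (380,137) raised about 0.8 rad above the shaft. The shut fingers are at (380,370). I'll move over the tab and sweep along its arc.

>>> servo_tool(
  moves=[
    [[0, 0, 0], [3.3, 0.1, 0], -1],
    [[0, 0, 0], [3.3, 0, 0], -1],
    [[0, 0, 0], [0, 0, 1.5], -1],
    [[0, 0, 0], [0, 0, 1.4], -1],
    [[0, 0, 0], [0, 0, 0], -1],
  ],
)

```text
t: 12.05
tool_pos: [0.6442, 0.0669, 0.1802]
eef_rot: [0.989, 0.145, -0.003, -0.0]
contact_force: [0.5, 0.2, -0.9]
width: 0.0001
gripper_force: 0.0
```

>>> servo_tool(
  moves=[
    [[0, 0, 0], [0, 0, 0.4], -1],
    [[0, 0, 0], [0, 0, 0.4], -1],
    [[0, 0, 0], [0, 0, 0.3], -1],
  ],
)

```text
t: 12.3
tool_pos: [0.6459, 0.0668, 0.1741]
eef_rot: [0.99, 0.144, 0.0, 0.0]
contact_force: [-0.8, -0.1, -0.0]
width: -0.0001
gripper_force: 0.0
```

>>> servo_tool(
  moves=[
    [[0, 0, 0], [0.1, 0, 0.2], -1],
    [[0, 0, 0], [0.15, 0, 0.2], -1],
    [[0, 0, 0], [0.2, 0, 0.22], -1],
    [[0, 0, 0], [0.2, 0, 0.22], -1],
  ],
)

```text
t: 12.63
tool_pos: [0.6525, 0.0688, 0.1657]
eef_rot: [0.99, 0.144, 0.0, 0.0]
contact_force: [0.0, -0.6, 0.6]
width: -0.0002
gripper_force: 0.1
```

>>> servo_tool(
  moves=[
    [[0, 0, 0], [0.2, 0, 0.23], -1],
    [[0, 0, 0], [0.2, 0, 0.24], -1],
    [[0, 0, 0], [0.2, 0, 0.26], -1],
  ],
)

```text
t: 12.88
tool_pos: [0.6581, 0.0706, 0.158]
eef_rot: [0.99, 0.144, 0.0, 0.0]
contact_force: [-0.1, -0.7, 0.7]
width: -0.0001
gripper_force: 0.1
```

>>> servo_tool(
  moves=[
    [[0, 0, 0], [0.2, 0, 0.27], -1],
    [[0, 0, 0], [0.18, 0, 0.28], -1],
    [[0, 0, 0], [0.17, 0, 0.3], -1],
    [[0, 0, 0], [0.17, 0, 0.3], -1],
  ],
)

```text
t: 13.22
tool_pos: [0.6649, 0.0726, 0.1463]
eef_rot: [0.99, 0.144, -0.0, 0.0]
contact_force: [0.6, -0.3, 0.6]
width: -0.0
gripper_force: 0.1
```

>>> servo_tool(
  moves=[
    [[0, 0, 0], [0.2, 0, 0.3], -1],
    [[0, 0, 0], [0.2, 0, 0.3], -1],
    [[0, 0, 0], [0.2, 0, 0.3], -1],
    [[0, 0, 0], [0.2, 0, 0.3], -1],
  ],
)

```text
t: 13.55
tool_pos: [0.6727, 0.0749, 0.1344]
eef_rot: [0.99, 0.144, 0.0, 0.0]
contact_force: [-0.4, -0.3, 0.0]
width: 0.0
gripper_force: 0.1
```

```bash
cat > st.py <<'E'
from h import *
o=observe();d=np.array(o["tool_pos"])-[.582,.0489,0];print("x",(d[:2]@[.9583,.2858]*1e3).round(1),"ytool",(d[:2]@[.2858,-.9583]*1e3).round(1),"z",(d[2]*1e3).round(1),np.round(o["contact_force"],1))
f=np.load("w5.npz")
for n in("side","scene"):
    im,dd,X=cloud(n);hsv=cv2.cvtColor(im,cv2.COLOR_RGB2HSV)
    L=X-np.array([.582,.0489,0]);S=np.dstack([L@[.9583,.2858,0],L@[-.2858,.9583,0],X[...,2]])*1e3
    red=((hsv[...,0]<8)|(hsv[...,0]>174))&(hsv[...,1]>130)&(abs(S[...,0])<40)&(abs(S[...,1])<40)
    tab=(hsv[...,0]>18)&(hsv[...,0]<34)&(hsv[...,1]>100)&(S[...,0]>74)&(S[...,0]<125)&(abs(S[...,1])<30)&(S[...,2]>70)&(S[...,2]<190)
    for nm,m in(("red",red),("tab",tab)):
        if m.sum()>3: print(n,nm,m.sum(),np.percentile(S[m],[3,50,97],axis=0).round(1).tolist())
E
python3 st.py
```

```text
x 94.3 ytool 1.0 z 134.4 [-0.4 -0.3  0. ]
side red 229 [[-19.1, -6.7, 90.4], [-2.4, 9.4, 113.2], [15.3, 13.0, 126.5]]
side tab 36 [[85.5, 2.9, 129.2], [94.6, 7.0, 133.2], [105.7, 14.7, 139.3]]
scene red 163 [[-19.7, -13.2, 90.0], [-2.4, -10.1, 115.2], [14.5, 6.2, 125.7]]
scene tab 42 [[83.8, -16.3, 127.0], [99.9, -8.6, 131.2], [107.9, 7.7, 138.7]]
```

>>> servo_tool(
  moves=[
    [[0, 0, 0], [0.25, 0, 0.3], -1],
    [[0, 0, 0], [0.25, 0, 0.3], -1],
    [[0, 0, 0], [0.2, 0, 0.25], -1],
    [[0, 0, 0], [0.2, 0, 0.2], -1],
    [[0, 0, 0], [0, 0, 0], -1],
  ],
)

```text
t: 14.07
tool_pos: [0.6812, 0.0775, 0.1236]
eef_rot: [0.99, 0.144, -0.0, -0.0]
contact_force: [0.5, 0.8, 1.2]
width: -0.0004
gripper_force: 0.4
```

>>> servo_tool(
  moves=[
    [[0, 0, 0], [0, 0, 0.2], -1],
    [[0, 0, 0], [0, 0, 0.15], -1],
    [[0, 0, 0], [0, 0, 0], -1],
  ],
)

```text
t: 14.32
tool_pos: [0.6814, 0.0776, 0.1209]
eef_rot: [0.99, 0.144, 0.001, -0.0]
contact_force: [2.3, 0.6, 1.5]
width: -0.0007
gripper_force: 1.2
```

```bash
python3 st.py
```

```text
x 103.5 ytool 1.0 z 120.9 [2.3 0.6 1.5]
side red 227 [[-18.7, -5.7, 94.5], [-0.8, 9.5, 117.7], [15.8, 13.6, 130.2]]
side tab 38 [[86.0, -9.3, 118.5], [92.8, 6.8, 120.0], [106.7, 15.4, 121.6]]
scene red 164 [[-19.2, -13.2, 92.0], [-1.9, -9.6, 119.2], [16.7, 5.9, 129.5]]
scene tab 28 [[77.5, -25.2, 115.0], [96.0, -11.2, 119.0], [108.1, -3.8, 127.6]]
```

>>> servo_tool(
  moves=[
    [[0, 0, 0], [0, 0, 0.15], -1],
    [[0, 0, 0], [0, 0, 0.15], -1],
    [[0, 0, 0], [0, 0, 0], -1],
  ],
)

```text
t: 14.67
tool_pos: [0.6815, 0.0775, 0.118]
eef_rot: [0.99, 0.144, 0.001, 0.0]
contact_force: [2.4, 1.6, 3.2]
width: 0.0
gripper_force: 1.9
```

>>> servo_tool(
  moves=[
    [[0, 0, 0], [0, 0, 0.15], -1],
    [[0, 0, 0], [0, 0, 0.1], -1],
    [[0, 0, 0], [0, 0, 0], -1],
  ],
)

```text
t: 14.92
tool_pos: [0.6802, 0.0771, 0.1141]
eef_rot: [0.99, 0.144, -0.001, 0.0]
contact_force: [-0.2, -0.4, -0.3]
width: -0.0
gripper_force: 0.1
```

```bash
python3 st.py
```

```text
x 102.2 ytool 1.0 z 114.1 [-0.2 -0.4 -0.3]
side red 229 [[-20.3, -7.7, 89.1], [-2.8, 9.3, 113.2], [15.0, 12.8, 126.9]]
side tab 37 [[86.2, -12.6, 111.7], [92.2, 7.3, 113.8], [107.0, 15.9, 118.8]]
scene red 164 [[-21.7, -13.6, 88.9], [-3.3, -10.3, 114.4], [15.7, 5.9, 126.7]]
scene tab 29 [[85.1, -17.3, 110.1], [97.4, -10.4, 113.3], [109.0, -4.7, 121.8]]
```

>>> servo_tool(
  moves=[
    [[0, 0, 0], [0.1, 0, 0.15], -1],
    [[0, 0, 0], [0, 0, 0.15], -1],
    [[0, 0, 0], [0, 0, 0], -1],
  ],
)

```text
t: 15.27
tool_pos: [0.6818, 0.0777, 0.1116]
eef_rot: [0.99, 0.144, -0.0, 0.0]
contact_force: [0.5, 0.9, 0.3]
width: -0.0
gripper_force: 0.0
```

```bash
python3 st.py
```

```text
x 103.8 ytool 0.9 z 111.6 [0.5 0.9 0.3]
side red 230 [[-20.3, -7.3, 90.3], [-2.8, 9.4, 113.6], [15.2, 12.4, 126.8]]
side tab 36 [[86.1, -9.9, 108.5], [93.3, 7.4, 111.9], [107.2, 14.6, 115.0]]
scene red 166 [[-21.8, -14.2, 89.4], [-2.5, -10.1, 115.6], [14.9, 5.7, 126.1]]
scene tab 32 [[78.7, -21.9, 107.1], [96.4, -9.9, 110.2], [108.3, -3.9, 113.7]]
```

>>> servo_tool(
  moves=[
    [[0, 0, 0], [0, 0, 0.2], -1],
    [[0, 0, 0], [0, 0, 0.2], -1],
    [[0, 0, 0], [0, 0, 0.2], -1],
    [[0, 0, 0], [0, 0, 0], -1],
  ],
)

```text
t: 15.7
tool_pos: [0.6818, 0.0776, 0.1056]
eef_rot: [0.99, 0.144, -0.0, 0.0]
contact_force: [-0.4, -0.3, -1.0]
width: -0.0003
gripper_force: 0.0
```

>>> servo_tool(
  moves=[
    [[0, 0, 0], [0, 0, 0.2], -1],
    [[0, 0, 0], [0, 0, 0.2], -1],
    [[0, 0, 0], [0, 0, 0.1], -1],
    [[0, 0, 0], [0, 0, 0], -1],
  ],
)

```text
t: 16.03
tool_pos: [0.6819, 0.0777, 0.1008]
eef_rot: [0.99, 0.144, -0.0, 0.0]
contact_force: [-0.5, -0.3, -0.0]
width: -0.0001
gripper_force: 0.0
```

```bash
python3 st.py
```

```text
x 103.9 ytool 1.0 z 100.8 [-0.5 -0.3 -0. ]
side red 228 [[-20.4, -7.6, 89.9], [-2.7, 9.4, 114.3], [15.1, 12.3, 126.7]]
side tab 44 [[84.1, -9.8, 97.5], [92.1, 7.0, 101.3], [105.6, 14.7, 103.5]]
scene red 165 [[-20.8, -13.8, 88.8], [-2.8, -10.2, 114.2], [15.1, 5.2, 126.0]]
scene tab 33 [[77.8, -25.5, 96.8], [92.8, -9.7, 100.4], [106.3, 2.7, 108.1]]
```

>>> servo_tool(
  moves=[
    [[0, 0, 0], [0, 0, 0.15], -1],
    [[0, 0, 0], [0, 0, 0.15], -1],
    [[0, 0, 0], [0, 0, 0], -1],
  ],
)

```text
t: 16.38
tool_pos: [0.682, 0.0777, 0.098]
eef_rot: [0.99, 0.144, -0.0, 0.0]
contact_force: [-0.2, 0.4, 1.5]
width: -0.0001
gripper_force: 0.4
```

>>> servo_tool(
  moves=[
    [[0, 0, 0], [0, 0, 0.1], -1],
    [[0, 0, 0], [0, 0, 0.1], -1],
    [[0, 0, 0], [0, 0, 0], -1],
  ],
)

```text
t: 16.63
tool_pos: [0.682, 0.0777, 0.096]
eef_rot: [0.99, 0.144, -0.0, 0.0]
contact_force: [-0.2, -0.4, 0.4]
width: -0.0002
gripper_force: 0.4
```

```bash
python3 st.py
```

```text
x 104.0 ytool 1.0 z 96.0 [-0.2 -0.4  0.4]
side red 222 [[-19.0, -5.7, 92.5], [-2.9, 9.4, 115.6], [15.3, 12.6, 128.3]]
side tab 42 [[84.3, -10.2, 93.0], [92.3, 6.0, 97.0], [105.9, 16.7, 101.1]]
scene red 174 [[-22.0, -14.0, 90.7], [-4.3, -10.1, 116.3], [15.9, 5.4, 127.3]]
scene tab 33 [[79.5, -25.1, 90.6], [93.8, -11.6, 96.7], [105.9, 2.3, 104.4]]
```

>>> servo_tool(
  moves=[
    [[0, 0, 0], [0, 0, 0.1], -1],
    [[0, 0, 0], [0, 0, 0.1], -1],
    [[0, 0, 0], [0, 0, 0], -1],
  ],
)

```text
t: 16.98
tool_pos: [0.682, 0.0777, 0.0941]
eef_rot: [0.99, 0.144, 0.0, 0.0]
contact_force: [-0.7, 0.7, 2.2]
width: -0.0002
gripper_force: 1.0
```

>>> servo_tool(
  moves=[
    [[0, 0, 0], [0, 0, 0.1], -1],
    [[0, 0, 0], [0, 0, 0], -1],
  ],
)

```text
t: 17.15
tool_pos: [0.682, 0.0777, 0.0932]
eef_rot: [0.99, 0.144, 0.0, 0.0]
contact_force: [-1.0, -0.4, 2.8]
width: -0.0
gripper_force: 1.3
```

```bash
python3 st.py
```

```text
x 104.1 ytool 1.0 z 93.2 [-1.  -0.4  2.8]
side red 222 [[-18.9, -5.3, 94.0], [-2.3, 9.3, 116.6], [15.2, 12.7, 130.1]]
side tab 38 [[82.8, -9.1, 91.0], [90.5, 6.6, 95.7], [103.5, 14.3, 98.7]]
scene red 167 [[-20.9, -14.1, 91.8], [-1.9, -10.1, 118.3], [15.3, 4.8, 129.4]]
scene tab 34 [[79.2, -16.3, 89.6], [91.1, -10.4, 95.2], [104.8, 3.2, 99.4]]
```

>>> servo_tool(
  moves=[
    [[0, 0, 0], [0, 0, 0.1], -1],
    [[0, 0, 0], [0, 0, 0.1], -1],
    [[0, 0, 0], [0, 0, 0], -1],
  ],
)

```text
t: 17.5
tool_pos: [0.682, 0.0777, 0.0911]
eef_rot: [0.99, 0.144, -0.0, 0.0]
contact_force: [-0.3, -0.6, 3.0]
width: 0.0001
gripper_force: 1.6
```

>>> servo_tool(
  moves=[
    [[0, 0, 0], [0, 0, -0.3], -1],
    [[0, 0, 0], [0, 0, -1.5], -1],
    [[0, 0, 0], [0, 0, -3], -1],
    [[0, 0, 0], [0, 0, -4], -1],
    [[0, 0, 0], [0, 0, -4], -1],
  ],
)

```text
t: 17.92
tool_pos: [0.6812, 0.0777, 0.221]
eef_rot: [0.989, 0.145, -0.001, -0.0]
contact_force: [0.1, 0.4, 0.6]
width: -0.0001
gripper_force: 0.0
```

>>> servo_tool(
  moves=[
    [[0, 0, 0], [-3, 0, -1], -1],
    [[0, 0, 0], [-3, 0, 0], -1],
    [[0, 0, 0], [-3, 0, 0], -1],
    [[0, 0, 0], [-1, 0, 0], -1],
    [[0, 0, 0], [0, 0, 0], -1],
  ],
)

```text
t: 18.33
tool_pos: [0.5846, 0.0482, 0.2309]
eef_rot: [0.99, 0.144, 0.0, 0.001]
contact_force: [0.0, 0.2, 0.2]
width: -0.0
gripper_force: 0.0
```

```bash
python3 st.py; python3 look.py w6;python3 - <<'E'
from h import *
im,d=snapshot("side");a=cv2.resize(im[165:225,180:260],(480,360))
w=np.load("w6.npz")["im"];b=cv2.resize(w[20:200,150:350],(400,360))
save(np.hstack([a[:,:390],b]),"fin.png",1)
E
```

```text
x 2.3 ytool 1.4 z 230.9 [0.  0.2 0.2]
side red 231 [[-21.2, -6.7, 89.7], [-2.9, 9.3, 113.3], [14.9, 12.5, 126.5]]
side tab 57 [[84.2, -10.5, 95.7], [95.1, 2.9, 99.3], [105.7, 15.1, 102.9]]
scene red 171 [[-23.1, -14.1, 88.8], [-4.6, -10.2, 114.2], [14.3, 4.8, 125.9]]
scene tab 66 [[77.9, -23.3, 94.5], [92.5, -2.5, 98.6], [104.6, 14.6, 102.5]]
[0.5866 0.0491 0.2303] [9.895e-01 1.443e-01 7.000e-04 3.000e-04]
cam [0.653 0.068 0.374] [[0.29, -0.96, 0.0], [-0.92, -0.28, 0.27], [-0.26, -0.08, -0.96]]
red [240, 169, 24, 55, 1055] [251. 199.] [0.5794 0.0469 0.1255] [0.601  0.061  0.1294] [555.7  40. ] ((89.87547302246094, 19.238719940185547), 16.01433563232422)
yellow [221, 63, 61, 108, 1745] [251.  99.] [0.6563 0.0706 0.1046] [0.6875 0.095  0.1184] [634.4  62.9] ((106.92011260986328, 54.124656677246094), 10.845191955566406)
yellow [233, 115, 37, 20, 648] [251. 125.] [0.638  0.0648 0.1259] [0.6478 0.0796 0.1316] [634.5  66.4] ((18.183740615844727, 33.52759552001953), 17.873218536376953)
```

View pics/fin.png

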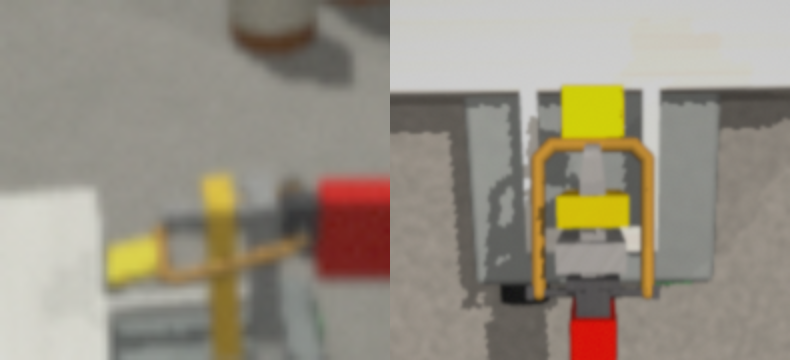

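The final view shows the ring's bar below and past the nose, with the tab down at (592,112), so the ring is snapped. The grip reads about 2 mm farther back than before, so I'll check the shoulder gap numerically.

```bash
python3 - <<'E'
from h import *
for n in("w4","w5","w6"):
    f=np.load(n+".npz");im,X=f["im"],f["X"];hsv=cv2.cvtColor(im,cv2.COLOR_RGB2HSV)
    L=X-np.array([.582,.0489,0]);S=np.dstack([L@[.9583,.2858,0],L@[-.2858,.9583,0],X[...,2]])*1e3
    x,y,z=S[...,0],S[...,1],S[...,2]
    st=(abs(z-128)<3)&(abs(y)>9)&(abs(y)<13.5)&(x>28)&(x<52)&(hsv[...,1]<60)   # steel top away from flange
    red=((hsv[...,0]<8)|(hsv[...,0]>174))&(hsv[...,1]>130)&(z>121)&(abs(y)<12)
    ylw=(hsv[...,0]>18)&(hsv[...,0]<34)&(hsv[...,1]>100)&(abs(z-128)<4)&(x>48)&(x<75)&(abs(y)<14)
    q=lambda m:np.percentile(x[m],[2,98]).round(1)
    print(n,"steel",st.sum(),q(st),"red",q(red),np.percentile(z[red],50).round(1),"yel",q(ylw))
    # column profile of z and brightness along the pin axis
    c=252;print([(round(float(x[r,c]),1),round(float(z[r,c]),1),int(im[r,c].mean())) for r in range(135,235,4) if 0<x[r,c]<50])
E
```

```text
w4 steel 938 [30.8 46.1] red [-19.9  17.7] 130.2 yel [52.3 63.9]
[(48.9, 120.0, 110), (47.6, 121.8, 158), (45.8, 120.3, 155), (45.9, 128.2, 96), (44.6, 128.9, 155), (43.4, 130.0, 155), (42.0, 130.4, 154), (40.4, 130.0, 155), (38.9, 129.8, 155), (36.9, 128.1, 156), (36.0, 130.3, 155), (34.0, 128.8, 150), (32.2, 128.1, 84), (30.7, 128.3, 84), (28.1, 125.4, 84), (26.2, 124.8, 84), (25.1, 126.1, 85), (23.1, 125.4, 84), (21.4, 125.4, 83)]
w5 steel 241 [29.6 46.1] red [-21.4  16.5] 126.5 yel [52.3 63.5]
[(47.2, 121.1, 148), (45.3, 130.8, 150), (42.2, 129.5, 156), (39.3, 129.7, 158), (36.4, 129.6, 156), (32.8, 125.7, 80), (29.9, 126.4, 81), (26.6, 125.3, 73), (23.3, 124.0, 81), (19.7, 121.6, 81), (16.5, 121.5, 76), (14.4, 126.3, 79), (11.5, 127.2, 81), (8.4, 127.5, 81), (5.1, 127.3, 81), (2.0, 127.4, 80), (11.7, 221.8, 39)]
w6 steel 192 [28.8 46.3] red [-23.2  14.8] 126.3 yel [52.3 64.3]
[(46.7, 120.8, 142), (44.6, 129.6, 152), (41.4, 129.2, 157), (38.3, 129.7, 156), (35.2, 130.3, 152), (31.0, 124.1, 72), (28.1, 126.1, 83), (24.5, 124.6, 83), (20.9, 123.7, 83), (17.3, 122.4, 80), (14.8, 126.3, 69), (11.9, 128.3, 80), (8.5, 128.0, 80), (5.1, 128.1, 79), (1.2, 126.6, 79), (15.5, 237.4, 38)]
```

The pin backed out about 2 mm while the ring was being pressed. I'll nudge it home with shut fingertips on the back of the grip.

>>> servo_tool(
  moves=[
    [[0, 0, 0], [-3.2, 0, 0], -1],
    [[0, 0, 0], [-3.2, 0, 0], -1],
    [[0, 0, 0], [0, 0, 4], -1],
    [[0, 0, 0], [0, 0, 4], -1],
    [[0, 0, 0], [0, 0, 2.5], -1],
  ],
)

```text
t: 18.95
tool_pos: [0.5241, 0.0309, 0.1215]
eef_rot: [0.99, 0.145, -0.001, -0.0]
contact_force: [-0.9, -1.1, -0.2]
width: -0.0001
gripper_force: 0.0
```

>>> servo_tool(
  moves=[
    [[0, 0, 0], [0, 0, 1.9], -1],
    [[0, 0, 0], [0, 0, 0], -1],
    [[0, 0, 0], [0.8, 0, 0], -1],
    [[0, 0, 0], [0.7, 0, 0], -1],
    [[0, 0, 0], [0, 0, 0], -1],
  ],
)

```text
t: 19.37
tool_pos: [0.542, 0.0361, 0.107]
eef_rot: [0.989, 0.145, 0.002, -0.0]
contact_force: [0.2, 0.7, 1.0]
width: -0.0003
gripper_force: 0.0
```

```bash
python3 st.py
```

```text
x -42.0 ytool 0.8 z 107.0 [0.2 0.7 1. ]
side red 232 [[-21.1, -6.6, 89.9], [-3.1, 9.0, 113.2], [14.8, 12.0, 126.4]]
side tab 59 [[83.6, -11.2, 95.5], [94.8, 3.4, 99.3], [105.6, 15.7, 102.7]]
scene red 172 [[-21.8, -13.9, 89.7], [-4.4, -10.0, 113.7], [14.2, 6.1, 126.0]]
scene tab 68 [[76.9, -25.8, 94.9], [92.5, -1.9, 98.4], [104.9, 13.2, 102.5]]
```

>>> servo_tool(
  moves=[
    [[0, 0, 0], [0.2, 0, 0], -1],
    [[0, 0, 0], [0.2, 0, 0], -1],
    [[0, 0, 0], [0.2, 0, 0], -1],
    [[0, 0, 0], [0.1, 0, 0], -1],
    [[0, 0, 0], [0, 0, 0], -1],
  ],
)

```text
t: 19.88
tool_pos: [0.5461, 0.0372, 0.1053]
eef_rot: [0.99, 0.144, 0.0, 0.0]
contact_force: [-0.1, 0.6, 0.0]
width: 0.0002
gripper_force: 0.0
```

>>> servo_tool(
  moves=[
    [[0, 0, 0], [0.1, 0, 0], -1],
    [[0, 0, 0], [0.1, 0, 0], -1],
    [[0, 0, 0], [0, 0, 0], -1],
  ],
)

```text
t: 20.13
tool_pos: [0.5475, 0.0375, 0.105]
eef_rot: [0.99, 0.144, -0.0, 0.0]
contact_force: [-1.7, -1.1, 0.3]
width: -0.0002
gripper_force: 1.0
```

```bash
python3 st.py
```

```text
x -36.3 ytool 1.0 z 105.0 [-1.7 -1.1  0.3]
side red 236 [[-21.3, -7.2, 90.2], [-2.9, 9.3, 113.6], [15.1, 12.3, 126.3]]
side tab 58 [[84.2, -12.1, 96.0], [94.9, 2.8, 99.7], [105.6, 16.7, 102.9]]
scene red 171 [[-22.4, -14.3, 89.6], [-4.0, -10.1, 113.7], [14.8, 5.9, 126.3]]
scene tab 63 [[79.7, -24.8, 94.3], [93.5, -1.9, 98.9], [105.1, 10.8, 103.2]]
```

>>> servo_tool(
  moves=[
    [[0, 0, 0], [0.07, 0, 0], -1],
    [[0, 0, 0], [0.07, 0, 0], -1],
    [[0, 0, 0], [0, 0, 0], -1],
  ],
)

```text
t: 20.48
tool_pos: [0.5488, 0.0379, 0.105]
eef_rot: [0.99, 0.144, -0.001, 0.0]
contact_force: [-4.3, -1.3, 2.1]
width: 0.0001
gripper_force: 2.6
```

>>> servo_tool(
  moves=[
    [[0, 0, 0], [0.07, 0, 0], -1],
    [[0, 0, 0], [0.07, 0, 0], -1],
    [[0, 0, 0], [0, 0, 0], -1],
  ],
)

```text
t: 20.73
tool_pos: [0.549, 0.0378, 0.1047]
eef_rot: [0.99, 0.144, -0.002, 0.0]
contact_force: [-10.7, -3.4, 4.2]
width: 0.0002
gripper_force: 5.5
```

```bash
python3 st.py
```

```text
x -34.8 ytool 1.2 z 104.7 [-10.7  -3.4   4.2]
side red 236 [[-20.4, -6.9, 89.9], [-2.3, 9.3, 113.3], [15.8, 12.7, 126.3]]
side tab 66 [[84.0, -13.6, 96.0], [95.2, 2.5, 100.5], [108.0, 15.8, 103.5]]
scene red 170 [[-21.7, -14.4, 87.8], [-2.9, -10.4, 114.1], [15.7, 5.1, 125.2]]
scene tab 67 [[78.7, -25.9, 95.6], [94.5, -3.2, 99.4], [107.4, 12.7, 103.5]]
```

That is a hard stop at 11 N, so the shoulder is seated. I'll back off and check.

>>> servo_tool(
  moves=[
    [[0, 0, 0], [-0.3, 0, 0], -1],
    [[0, 0, 0], [-1.5, 0, 0], -1],
    [[0, 0, 0], [-1.5, 0, -3], -1],
    [[0, 0, 0], [0, 0, -4], -1],
    [[0, 0, 0], [0, 0, -4], -1],
  ],
)

```text
t: 21.25
tool_pos: [0.5182, 0.0291, 0.2164]
eef_rot: [0.99, 0.145, -0.0, -0.0]
contact_force: [1.1, -0.4, 0.5]
width: -0.0002
gripper_force: 0.0
```

>>> servo_tool(
  moves=[
    [[0, 0, 0], [2.3, 0, -2], -1],
    [[0, 0, 0], [2.3, 0, 0], -1],
    [[0, 0, 0], [2.2, 0, 0], -1],
    [[0, 0, 0], [0, 0, 0], -1],
    [[0, 0, 0], [0, 0, 0], -1],
  ],
)

```text
t: 21.67
tool_pos: [0.5848, 0.0493, 0.235]
eef_rot: [0.989, 0.145, 0.0, -0.001]
contact_force: [-0.4, 0.2, -0.1]
width: -0.0
gripper_force: 0.0
```

```bash
python3 st.py; python3 look.py w7 |head -1; python3 - <<'E'
from h import *
for n in("w4","w5","w6","w7"):
    f=np.load(n+".npz");im,X=f["im"],f["X"];hsv=cv2.cvtColor(im,cv2.COLOR_RGB2HSV)
    L=X-np.array([.582,.0489,0]);S=np.dstack([L@[.9583,.2858,0],L@[-.2858,.9583,0],X[...,2]])*1e3
    x,y,z=S[...,0],S[...,1],S[...,2]
    red=((hsv[...,0]<8)|(hsv[...,0]>174))&(hsv[...,1]>130)&(z>121)&(abs(y)<12)
    st=(abs(z-128)<4)&(abs(y)<7)&(x>25)&(x<50)&(hsv[...,1]<60)&(im.mean(-1)>125)
    ri=(hsv[...,0]>10)&(hsv[...,0]<34)&(hsv[...,1]>100)&(x>74)&(x<125)&(abs(y)<30)&(z<115)
    q=lambda m:np.percentile(x[m],[2,98]).round(1)
    print(n,"steel",q(st),"red",q(red),"gap red-steel",(q(st)[0]-q(red)[1]).round(1),np.percentile(z[red],50).round(1), ri.sum(), np.polyfit(x[ri],z[ri],1).round(2) if ri.sum()>50 else "", np.percentile(S[ri],[3,50,97],axis=0).round(1).tolist() if ri.sum()>50 else "")
E
```

```text
x 2.8 ytool 0.4 z 235.0 [-0.4  0.2 -0.1]
side red 229 [[-19.3, -7.1, 90.1], [-2.6, 9.4, 113.1], [15.4, 12.6, 126.2]]
side tab 60 [[84.4, -12.1, 96.2], [95.2, 2.8, 99.9], [106.4, 15.3, 103.1]]
scene red 165 [[-20.3, -13.5, 89.4], [-1.3, -10.2, 114.6], [15.1, 6.4, 126.1]]
scene tab 70 [[79.8, -23.0, 94.3], [94.9, -1.0, 98.7], [107.0, 18.5, 102.2]]
[0.5839 0.0486 0.2352] [ 9.895e-01  1.445e-01  1.000e-04 -0.000e+00]
w4 steel [33.2 45.6] red [-19.9  17.7] gap red-steel 15.5 130.2 0  
w5 steel [34.9 46.3] red [-21.4  16.5] gap red-steel 18.4 126.5 11  
w6 steel [34.4 46.3] red [-23.2  14.8] gap red-steel 19.6 126.3 1291 [ -0.35 132.47] [[76.3, -22.4, 97.6], [90.8, -0.8, 101.8], [106.3, 20.8, 105.5]]
w7 steel [34.7 46.3] red [-21.5  16.6] gap red-steel 18.1 126.4 1273 [ -0.25 124.31] [[76.3, -22.9, 98.0], [92.1, -0.3, 102.0], [107.3, 21.6, 106.0]]
```

Same reading as when it was first seated: pin home, ring at its stop, robot clear. I'll hand it in.

```bash
python3 -c "
from cell import *
print(finish_job())"
```

```text
the job is handed in; nothing more can be done
None
```

I pushed the pin fully home through both lugs, snapped the ring down past its end, let go with the robot clear, and handed the job in; the pin backed out about 2 mm while I pressed the ring, so I nudged it back until the shoulder seated (about 11 N).

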